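# Pot up, nibs to the front, hold the carousel

## Task

Get the topping carousel ready for filling: turn the empty square steel pot, which stands mouth-down on the worktop, the right way up and stand it mouth-up on the middle of the small square ledge in front of the carousel, and let go of it. Then turn the carousel by its T-handle until the open bowl of nibs faces straight at the pot on the ledge, and finish while still gripping the handle, holding the turntable still with the bowl there. Keep everything on the turntable standing, do not handle the jars or the bowl, and leave the chocolate bar, the ribbon roll and the ink pad where they lie.

Things in the scene. Friction and masses are not known exactly. Their poses are not given: they have to be found in the camera images.
- pot: Loose empty square pot of plain steel, a 54 mm cube outside, open on one side (flat 4 mm walls, 5 mm bottom), 100 to 210 g; grip it firmly or it pivots. Origin: centre of the outer face of its closed bottom; z axis from bottom to mouth: at the start the origin is on top at z = 0.054 and z points down. The cube's centre is 27 mm from the origin along z. It also rests stably on any side wall.
- foot: Fixed light-wood foot of the carousel, a disc 170 mm across and 10 mm high. Origin on the turntable's axis, on the worktop; its -x axis points straight to the front, to the ledge; z up.
- ledge (a point): Centre of the top face of the square light-wood ledge (104 x 104 mm, 6 mm high), fixed to the foot 180 mm in front of the turntable's axis. Axes as the foot's. Gap between the edge of the turntable and a centred pot: about 45 mm.
- handle (a point): Centre of the steel crossbar of the carousel's T-handle, on the turntable's axis, 148 mm above the worktop; turns with it. The bar is 74 mm long along this point's x axis, 16 mm wide along y, 24 mm high, on a slim post of 7 mm radius. Grip it across its width from above, fingertips above 115 mm (the jars' lids reach 110 mm).
- turntable (a joint): Angle turned by the turntable since the start, rad, 0 at the start, positive counter-clockwise seen from above. Turns both ways without end stops, light bearing friction (0.03 N m). Round light-wood platter, 216 mm across, top 25 mm above the worktop, low lip 6 mm high round its edge.
- nib_bowl: Small steel bowl with cocoa nibs, the only open thing on the turntable, 72 mm across, 37 mm high, standing loose on the turntable 64 mm from its axis, on the line of the handle's crossbar on the handle's +x side. Origin at the centre of its underside. It turns along with the turntable by friction.
- jar_1: Tall glass jar with a screw lid, 63 mm across, 85 mm high, standing loose on the turntable. Origin at the centre of its underside.
- jar_2: Glass jar with a screw lid, 59 mm across, 75 mm high, loose on the turntable. Origin at the centre of its underside.
- jar_3: Glass jar with a screw lid, 57 mm across, 80 mm high, loose on the turntable. Origin at the centre of its underside.
- choc_bar_1: Bystander: wrapped chocolate bar, 62 x 164 x 12 mm, lying flat. Origin at the centre of its underside, long axis y.
- ribbon_roll_1: Bystander: roll of ribbon lying flat, 64 mm across, 20 mm high. Origin at the centre of its underside.
- ink_pad: Bystander: closed tin ink pad, 57 x 87 x 16 mm. Origin at the centre of its underside, long axis y.
Things that resemble listed ones, but are neither listed nor needed, are in the scene too. What is shaped like the jar_3 but blue is not meant. Of the things that look like the pot, take the one that is farthest to the robot's right at the start.

How it is judged (in metres and radians):
On the way, in this order (a step that is already met when the one before it is completed fails the run):
1. the pot stands mouth-up on the ledge, let go, before the carousel has been turned (angle between pot's own z axis and vertical below 0.1 rad and x of pot in the frame of ledge between -0.022 and 0.022 m and y of pot in the frame of ledge between -0.022 and 0.022 m and z of pot in the frame of ledge between -0.004 and 0.004 m and contact force between the fingers and pot below 0.1 N and linear speed of pot below 0.02 m/s and value of joint turntable between -0.2 and 0.2 rad), for 0.2 s.
2. the bowl of nibs faces the ledge and the handle is held still (x of nib_bowl in the frame of foot below -0.045 m and y of nib_bowl in the frame of foot between -0.012 and 0.012 m and distance between the grasp point and handle below 0.035 m and contact force between the fingers and turntable above 3 N and velocity of joint turntable between -0.05 and 0.05 rad/s), for 0.3 s.
At the end, for the whole second after the job is handed in: Pot mouth-up, released, within 22 mm of the ledge's centre along each side; bowl at the front within 12 mm of the foot's front line; fingers grip the handle (over 3 N, TCP within 35 mm), turntable still (under 0.05 rad/s); bowl and jars upright on it; bystanders moved under 20 mm (all of step 2 and angle between each of pot, nib_bowl, jar_1, jar_2, jar_3's own z axis and vertical below 0.1 rad and x of pot in the frame of ledge between -0.022 and 0.022 m and y of pot in the frame of ledge between -0.022 and 0.022 m and z of pot in the frame of ledge between -0.004 and 0.004 m and contact force between the fingers and pot below 0.1 N and linear speed of pot below 0.02 m/s and horizontal distance between each of nib_bowl, jar_1, jar_2, jar_3 and foot below 0.09 m and height (world z) of nib_bowl between 0.018 and 0.033 m and height (world z) of jar_1 between 0.018 and 0.033 m and height (world z) of jar_2 between 0.018 and 0.033 m and height (world z) of jar_3 between 0.018 and 0.033 m and distance of each of choc_bar_1, ribbon_roll_1, ink_pad from where it was at the start of the episode below 0.02 m); the arm keeps its last pose, push and grip.
It fails at once if a jar or the bowl is tipped over (angle between any of nib_bowl, jar_1, jar_2, jar_3's own z axis and vertical above 0.4 rad).
It fails at once if a jar or the bowl is handled by the fingers (contact force between the fingers and nib_bowl above 3 N or contact force between the fingers and jar_1 above 3 N or contact force between the fingers and jar_2 above 3 N or contact force between the fingers and jar_3 above 3 N).
It also fails if it takes over 72 s, if anything falls off the work surface, if the arm or the gripper's body presses on something with over 40 N, if the wrist force passes 120 N, or if a joint passes its speed limit or range.

## Robot

A 6-joint arm with a two-finger parallel gripper is mounted at the origin on a cart in front of the work surface, level with it; the furniture and walls round the work are solid. World frame = base frame: x ahead of the robot, y to its left, z up, the work surface at z = 0. Lengths are in mm, angles in rad, forces in N, time in s.
With the tool pointing down it reaches from about 350 to 975 mm from the base axis. Payload 7.1 kg.
Tool frame: the origin (TCP) lies between the finger pads, 19 mm behind the fingertips; this is the grasp point; z points along the fingers, y is the line along which they close (so a half turn about z gives the same grasp; the last joint's range is limited). The gripper opens to 88 mm and grips with 3 to 60 N. Pads are 20 mm wide; open, the fingers measure 115 mm over their backs; the gripper's body (75 mm by 178 mm) begins 61 mm behind the grasp point.
Start: joints at [-1.366, 0.423, 1.63, -0, 1.089, -0.019], TCP at [138.73, -609.392, 241.375] pointing down, gripper open.
Joint ranges: [-3, 3], [-0.9, 2.11], [0.09, 2.58], [-1.31, 4.45], [0.11, 2.69], [-2.54, 2.54]. Speed limits (rad/s): [2.39, 2.39, 3.01, 3.14, 3.14, 3.14].

## Interface

Orientations are given as a rotation vector (axis times angle).
In Python, from workcell import get_obs, vision, ctrl gives the robot as it stands.
- The arm moves only by the tool step_arm, never from a script. Its argument "plan" is a list of rows, each a list of 7 numbers: the opening, from -1 (shut) to 1 (fully open), then the shift along the tool's x, y, z as a fraction of full scale, then the turn, a rotation vector about the tool's x, y, z as a fraction of full scale. In form: [[fingers, dx, dy, dz, wx, wy, wz], ...]. A call has 1 to 20 rows; each row shifts and turns the commanded pose from where the row before left it, along the tool's axes as they then stand; what a row does not reach is not made up. Full scale, the value 1, is 50 mm for a shift and 0.12 rad for a turn. A row lasts 1/8 s, in which the tool goes at most 62.5 mm and 10.7 degrees, less where a joint would pass 70% of its speed; a pose out of reach is approached as far as the arm can. A call with a number of a shift or a turn outside -1 to 1 is refused whole. A call with a gripper value outside its range is refused whole. The fingers move at their own pace and stop on an object; the grip force is fixed at half the most. Time passes only in rows, so rows that do not move let the fingers close. It gives the time, the measured TCP pose, the force, the opening and the grip force at its end, in the units of the state.
- get_obs(): the state, without advancing time (a new reading comes with each control period).
- vision.get_image(name): name is "scene" or "side" or "wrist"; returns a dict with "pixels" (480x640x3 uint8, red, green, blue), "depth" (480x640 float32, mm along the optical axis (not along the pixel's ray), 0 where there is no reading), "fx", "fy", "cx", "cy" (pixels), "k1" (the pictures are not rectified: a ray, as slopes to the right and down, at radius r is drawn at 1 + k1 r^2 times it, then the intrinsics apply), "T" (4x4, takes a point from camera to world coordinates); the wrist camera has in their place "T_tool_cam" (4x4, takes a point from camera to tool coordinates, whose origin is the TCP and whose axes are the flange's). Camera axes: x right, y down, z forward; pixel columns grow to the right and rows downward; lengths in mm; the calibration is good to about 2 mm. A picture is of the moment at which its call begins: read the wrist's pose just before it.
- ctrl.close_job(): hands the job in; it is judged then, once.
The state is a dict: "t": time; "qpos": joint angles; "qvel": joint speeds; "joint_torque": joint torques, N m; "ee_pos": TCP position; "orientation": TCP orientation; "ft_force": force on the tool from outside, world axes, zero at the start; "moment": the same for the moment, N m; "width": finger opening in mm; "grasp_force": force on a finger pad.
Only numpy, scipy, OpenCV 4.12 (cv2) and the standard library are available. Lean on these libraries where they do the work, as an engineer would, in place of code of your own. Each camera call takes 0.05 s, during which the arm holds its last target. There are 200 camera calls.

## Working session

There is one attempt and no reset: what is moved stays moved. The work goes in short steps, Python scripts to look and compute and a tool call to move; the robot and the scene stay as the last step left them, time stands still between calls to the robot, and variables do not carry over. Pictures are saved under pics/ and viewed, at most 10 in all, crops included, and the job is handed in when it is done.

Besides the shell and the picture viewer there is one more tool, called after "Emit:" as a command line: name --pt "numbers of a row" for each row, then --argument value for the rest. step_arm: Moves the arm, as the interface text tells. Its arguments: {"type":"object","properties":{"plan":{"type":"array","items":{"type":"array","items":{"type":"number","minimum":-1,"maximum":1}}}},"required":["plan"]}

```bash
mkdir -p pics; cat > h.py <<'E'
import numpy as np, cv2
from scipy.spatial.transform import Rotation as R
from workcell import get_obs, vision, ctrl
def snap(name, save=None):
    o=get_obs(); im=vision.get_image(name)
    if 'T' in im: T=np.array(im['T'])
    else:
        W=np.eye(4); W[:3,:3]=R.from_rotvec(o['orientation']).as_matrix(); W[:3,3]=o['ee_pos']; T=W@np.array(im['T_tool_cam'])
    im['T']=T
    if save: cv2.imwrite('pics/'+save, im['pixels'][:,:,::-1]); np.save('pics/'+save+'.npy',im,allow_pickle=True)
    return im
def load(s): return np.load('pics/'+s+'.npy',allow_pickle=True).item()
def rays(im,uv):
    uv=np.atleast_2d(uv).astype(float); f=np.array([im['fx'],im['fy']]); c=np.array([im['cx'],im['cy']])
    d=(uv-c)/f; s=d.copy()
    for _ in range(20): s=d/(1+im['k1']*(s**2).sum(1,keepdims=True))
    return np.c_[s,np.ones(len(s))]
def onplane(im,uv,z):
    r=rays(im,uv)@im['T'][:3,:3].T; o=im['T'][:3,3]
    return o+r*((z-o[2])/r[:,2])[:,None]
def cloud(im,step=1):
    v,u=np.mgrid[0:480:step,0:640:step]; d=im['depth'][::step,::step].ravel()
    P=rays(im,np.c_[u.ravel(),v.ravel()])*d[:,None]
    P=P@im['T'][:3,:3].T+im['T'][:3,3]; P[d==0]=np.nan
    return P.reshape(d.size,3).reshape(v.shape+(3,))
E
python3 - <<'E'
from h import *
for n in ['scene','side']:
    im=snap(n,n+'0.png'); print(n,im['T'].round(2).tolist(),im['fx'],im['k1'])
print({k:np.round(v,3) for k,v in get_obs().items()})
a=[cv2.imread('pics/%s0.png'%n) for n in('scene','side')]
E
```

```text
scene [[-0.91, -0.3, 0.3, 241.35], [-0.42, 0.67, -0.6, 608.16], [-0.02, -0.67, -0.74, 927.15], [0.0, 0.0, 0.0, 1.0]] 449.9914347426224 -0.04573976561481251
side [[1.0, -0.01, 0.0, 579.6], [-0.01, -0.62, 0.78, -1041.52], [-0.0, -0.78, -0.62, 938.76], [0.0, 0.0, 0.0, 1.0]] 512.1932972716994 -0.07165301787394193
{'t': np.float64(0.1), 'qpos': array([-1.366,  0.424,  1.631,  0.   ,  1.089, -0.019]), 'qvel': array([-0.001, -0.002, -0.003, -0.   , -0.001,  0.   ]), 'joint_torque': array([ 1.0000e-03, -5.4562e+01, -2.7432e+01,  6.5000e-02,  1.9000e-02,
       -0.0000e+00]), 'ee_pos': array([ 138.649, -608.944,  240.68 ]), 'orientation': array([-3.121, -0.351,  0.   ]), 'ft_force': array([ 0.107,  0.415, -0.379]), 'moment': array([-0.017,  0.032, -0.025]), 'grasp_force': np.float64(0.0), 'width': np.float64(87.802)}
```

View pics/scene0.png

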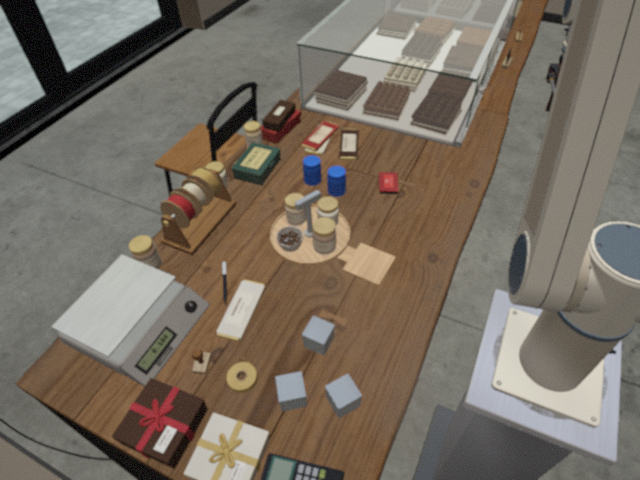

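View pics/side0.png

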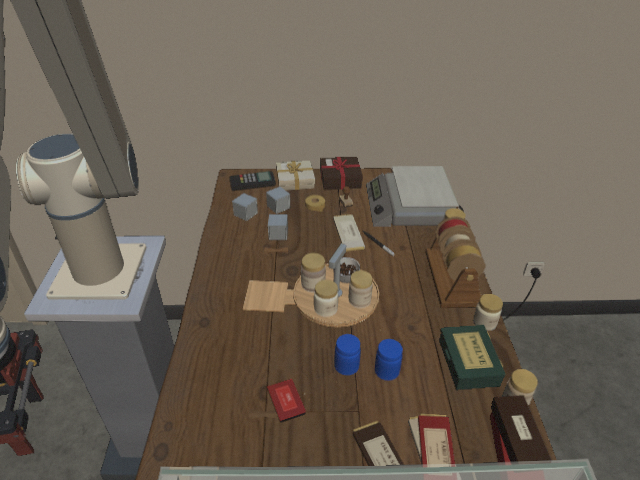

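Scene view: three grey cubes at (318,334), (290,391), (343,395); carousel at (310,233), ledge at (369,263). Side view: the cubes at (277,227), (278,201), (245,207), carousel at (337,292), ledge at (266,296), bowl at (348,268). The robot's right is -y, which is nearest the side camera. That gives the cube at side (277,227) / scene (318,334). I'll measure to check.

```bash
python3 - <<'E'
from h import *
def rectat(P,m):
    pts=P[m][:,:2].astype(np.float32); return cv2.minAreaRect(pts)
for n in ['scene0.png','side0.png']:
    im=load(n); P=cloud(im); px=im['pixels'].astype(int)
    print(n)
    seeds={'scene0.png':[(318,334),(290,391),(343,395)],'side0.png':[(277,227),(278,201),(245,207)]}[n]
    for u,v in seeds:
        c=P[v-4:v+5,u-4:u+5].reshape(-1,3); c0=np.nanmedian(c,0)
        d=np.hypot(P[...,0]-c0[0],P[...,1]-c0[1])
        m=(d<60)&(P[...,2]>46)&(P[...,2]<62)
        lab,L=cv2.connectedComponents(m.astype(np.uint8))
        r=rectat(P,m); print((u,v),'seed',c0.round(1),'ztop',np.median(P[m][:,2]).round(1),'n',m.sum(),np.round(r[0],1),np.round(r[1],1),round(r[2],1))
    # handle bar
    g=np.array({'scene0.png':(307,205),'side0.png':(337,255)}[n]); 
    c0=P[g[1]-3:g[1]+4,g[0]-3:g[0]+4].reshape(-1,3); print('handle seed',np.nanmedian(c0,0))
    c0=np.nanmedian(c0,0)
    m=(np.hypot(P[...,0]-c0[0],P[...,1]-c0[1])<90)&(P[...,2]>130)&(P[...,2]<175)
    r=rectat(P,m); print('bar',m.sum(),np.round(r[0],1),np.round(r[1],1),round(r[2],1),np.nanpercentile(P[m][:,2],[10,50,90]))
    # ledge: bright wood on plane 6, by ray casting
    hsv=cv2.cvtColor(im['pixels'],cv2.COLOR_RGB2HSV)
    g={'scene0.png':(369,263),'side0.png':(262,297)}[n]; print('ledge hsv',hsv[g[1],g[0]],'table',hsv[300,400], 'z',P[g[1]-5:g[1]+6,g[0]-5:g[0]+6,2].mean())
    m=((hsv[...,2]>hsv[g[1],g[0],2]-35)&(abs(hsv[...,0].astype(int)-hsv[g[1],g[0],0])<8)).astype(np.uint8)
    m[:, :]*=1; L=cv2.connectedComponents(m)[1]; mm=L==L[g[1],g[0]]
    ys,xs=np.nonzero(mm); print('ledge px',mm.sum(),xs.min(),xs.max(),ys.min(),ys.max())
    w=onplane(im,np.c_[xs,ys],6); r=cv2.minAreaRect(w[:,:2].astype(np.float32)); print(np.round(r[0],1),np.round(r[1],1),r[2])
    cv2.imwrite('pics/m_'+n,mm*255)
    a=im['pixels'][:,:,::-1]
a=load('scene0.png')['pixels'][180:430,230:430,::-1]; b=load('side0.png')['pixels'][180:340,220:400,::-1]
cv2.imwrite('pics/crop.png',np.hstack([cv2.resize(a,(400,500)),cv2.resize(cv2.resize(b,None,fx=2.2,fy=2.2),(400,500))[:, :]]))
E
```

```text
scene0.png
(318, 334) seed [484.9 168.7  53.3] ztop 53.0 n 575 [490.6 159.6] [56.2 54.4] 88.8
(290, 391) seed [479.7 308.8  53.5] ztop 53.5 n 741 [483.9 299. ] [54.4 56.8] 36.8
(343, 395) seed [379.8 271.3  53.5] ztop 53.5 n 771 [384. 264.] [55.  56.1] 55.1
handle seed [ 645.65272873 -108.7053307   140.49727556]
bar 274 [ 648.5 -113. ] [73.4 19. ] 64.4 [141.04003486 155.03936362 160.05556503]
ledge hsv [ 16  82 195] table [ 15 106 123] z 5.562687002074753
ledge px 3542 270 394 197 283
[ 590.8 -108.1] [245.6 351.8] 59.6499137878418
side0.png
(277, 227) seed [490.4 131.9  48. ] ztop 53.3 n 242 [489.8 156.3] [53.2 61.5] 0.3
(278, 201) seed [487.4 269.7  44.4] ztop 53.3 n 209 [483.8 297. ] [58.1 60.4] 35.4
(245, 207) seed [389.1 234.4  48.9] ztop 53.0 n 227 [384.3 260.8] [58.1 60.2] 54.7
handle seed [ 647.54447037 -123.11180752  158.96767801]
bar 225 [ 648.6 -117.3] [76.5 16.5] 63.0 [143.17982729 157.13739422 160.59449522]
ledge hsv [ 16  98 158] table [ 14 108  97] z 7.096953576036361
ledge px 4937 243 378 253 326
[594.5 -67.3] [254.3 342.7] 74.96047973632812[ WARN:0@0.609] global loadsave.cpp:1063 imwrite_ Unsupported depth image for selected encoder is fallbacked to CV_8U.
```

View pics/crop.png

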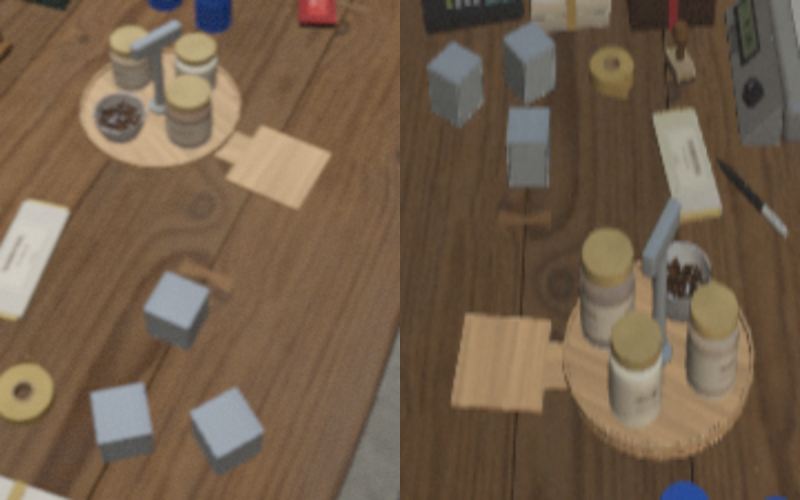

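Crop: the three pots are the same shape, mouth-down, at y ≈ 158, 298 and 262. The target is the y ≈ 158 one at scene (318,334) / side (277,227), which is the smallest y and so farthest right. Next I'll refine the ledge, platter and bowl.

```bash
python3 - <<'E'
from h import *
for n in ['scene0.png','side0.png']:
    im=load(n); P=cloud(im); hsv=cv2.cvtColor(im['pixels'],cv2.COLOR_RGB2HSV)
    g={'scene0.png':(369,263),'side0.png':(262,297)}[n]
    v0=int(hsv[g[1],g[0],2])
    m=((hsv[...,2]>v0-35)&(abs(hsv[...,0].astype(int)-16)<8)).astype(np.uint8)
    L=cv2.connectedComponents(m)[1]; mm=L==L[g[1],g[0]]
    ys,xs=np.nonzero(mm); w=onplane(im,np.c_[xs,ys],6)[:,:2]
    k=(np.hypot(*(w-np.array([470,-105])).T)<160)&(w[:,0]<535)
    # rasterise in the table plane, open to drop the neck
    G=np.zeros((400,400),np.uint8); q=(w[k]-[320,-300]).astype(int); k2=((q>=0)&(q<400)).all(1); G[q[k2,1],q[k2,0]]=255
    G=cv2.morphologyEx(G,cv2.MORPH_CLOSE,np.ones((9,9))); G=cv2.morphologyEx(G,cv2.MORPH_OPEN,np.ones((61,61)) if 0 else cv2.getStructuringElement(cv2.MORPH_ELLIPSE,(61,61)))
    c=max(cv2.findContours(G,0,2)[0],key=cv2.contourArea); r=cv2.minAreaRect(c)
    print(n,'ledge',np.array(r[0])+[320,-300],r[1:],'z',np.nanmedian(P[g[1]-5:g[1]+6,g[0]-5:g[0]+6,2]))
    # platter top z 25..33
    c0=np.array([648.5,-115]); rr=np.hypot(P[...,0]-c0[0],P[...,1]-c0[1])
    s=(rr<125)&(P[...,2]>18)&(P[...,2]<35)
    e=cv2.minEnclosingCircle(P[s][:,:2].astype(np.float32)); print('platter',e)
    # bowl: points height 45..66, dark/grey low saturation
    ang=np.deg2rad(64); 
    for sgn in(1,-1):
        b=c0+sgn*64*np.array([np.cos(ang),np.sin(ang)])
        q=(np.hypot(P[...,0]-b[0],P[...,1]-b[1])<45)&(P[...,2]>52)
        print(sgn,b,'n',q.sum(),np.nanpercentile(P[q][:,2],[50,95]) if q.any() else '',cv2.minEnclosingCircle(P[q&(P[...,2]<68)][:,:2].astype(np.float32)))
    # lids
    q=(rr<110)&(P[...,2]>92)&(P[...,2]<116)&(hsv[...,1]>70)
    nl,L,st,ce=cv2.connectedComponentsWithStats(q.astype(np.uint8))
    for i in range(1,nl):
        if st[i,4]>25: print('lid',np.nanmedian(P[L==i],0).round(1),st[i,4])
E
```

```text
scene0.png ledge [ 474.54656982 -101.70861816] ((104.70137023925781, 117.6789321899414), 86.633544921875) z 5.4067247344623866
platter ((648.5173950195312, -114.500732421875), 110.19956970214844)
1 [676.55575339 -57.47718104] n 261 [ 60.48522955 159.17894784] ((678.0576171875, -54.62733459472656), 37.419044494628906)
-1 [ 620.44424661 -172.52281896] n 479 [ 98.1112193  157.10119407] ((617.293212890625, -161.33853149414062), 27.17096710205078)
lid [ 710.5 -140.3  104.3] 176
lid [ 619.8 -166.7   99.3] 257
lid [587.9 -79.4 109.1] 398
side0.png ledge [ 475.86083984 -102.56185913] ((105.66362762451172, 117.01554107666016), 87.39744567871094) z 7.176885109753243
platter ((646.0545043945312, -115.7795639038086), 110.9305419921875)
1 [676.55575339 -57.47718104] n 154 [ 59.72982222 159.7025184 ] ((675.175048828125, -56.55503463745117), 39.16078186035156)
-1 [ 620.44424661 -172.52281896] n 720 [ 97.40720877 156.70763193] ((620.042724609375, -180.72756958007812), 27.608261108398438)
lid [591.  -94.7 109.1] 358
lid [ 704.3 -151.9  104. ] 316
lid [ 620.1 -177.1   99. ] 330
```

```bash
python3 - <<'E'
from h import *
im=vision.get_image('wrist'); print(np.round(im['T_tool_cam'],2).tolist(),im['fx'])
E
```

```text
[[-0.0, -0.97, -0.25, 67.57], [1.0, -0.0, -0.0, 0.42], [0.0, -0.25, 0.97, -144.64], [0.0, 0.0, 0.0, 1.0]] 397.4893681806956
```

Emit:
step_arm --pt "1 0 0 0 0 0 0.93" --pt "1 0 0 0 0 0 0.93" --pt "1 0.44 -0.85 0 0 0 0" --pt "1 0.44 -0.85 0 0 0 0" --pt "1 0.44 -0.85 0 0 0 0" --pt "1 0.44 -0.85 0 0 0 0" --pt "1 0.44 -0.85 0 0 0 0" --pt "1 0.44 -0.85 0 0 0 0" --pt "1 0.44 -0.85 0 0 0 0" --pt "1 0.44 -0.85 0 0 0 0" --pt "1 0.44 -0.85 0 0 0 0" --pt "1 0.44 -0.85 0 0 0 0" --pt "1 0.44 -0.85 0 0 0 0" --pt "1 0.44 -0.85 0 0 0 0" --pt "1 0.44 -0.85 0 0 0 0" --pt "1 0.44 -0.85 0 0 0 0" --pt "1 0.44 -0.85 0 0 0 0" --pt "1 0.44 -0.85 0 0 0 0" --pt "1 0.44 -0.85 0 0 0 0" --pt "1 0.44 -0.85 0 0 0 0"

```text
t: 2.65
ee_pos: [534.7, 157.4, 241.2]
orientation: [3.141, 0.001, -0.0]
ft_force: [0.8, -0.5, 0.0]
width: 87.6
grasp_force: 0.0
```

```bash
python3 - <<'E'
from h import *
im=snap('wrist','w1.png'); P=cloud(im)
m=(np.hypot(P[...,0]-490,P[...,1]-158)<60)&(P[...,2]>46)&(P[...,2]<62)
print(m.sum(),cv2.minAreaRect(P[m][:,:2].astype(np.float32)),np.median(P[m][:,2]))
print(get_obs()['qpos'].round(3))
E
```

```text
3737 ((490.2154235839844, 158.46685791015625), (53.784278869628906, 54.830284118652344), 88.843505859375) 55.210390364951365
[0.27  0.328 1.775 0.002 1.035 1.838]
```

Emit:
step_arm --pt "1 0 0 0 0 -0.91 0" --pt "1 0 0 0 0 -0.91 0" --pt "1 0 0 0 0 -0.91 0" --pt "1 0 0 0 0 -0.91 0" --pt "1 0 0 0 0 -0.91 0" --pt "1 0 0 0 0 -0.91 0" --pt "1 0 0 0 0 -0.91 0" --pt "1 0 0 0 0 -0.91 0" --pt "1 0 0 0 0 0 0"

```text
t: 3.82
ee_pos: [534.2, 155.5, 239.3]
orientation: [2.844, -0.0, -1.332]
ft_force: [0.5, 0.8, 0.7]
width: 87.6
grasp_force: 0.0
```

```bash
cat > go.py <<'E'
from h import *; import sys
t=np.array([float(a) for a in sys.argv[1:4]]); o=get_obs(); M=R.from_rotvec(o['orientation'])
print('q',o['qpos'].round(2),'ee',o['ee_pos'].round(1),'F',o['ft_force'].round(1),'z',M.as_matrix()[:,2].round(3),'y',M.as_matrix()[:,1].round(3))
print('tool shift/50',(M.inv().apply(t-o['ee_pos'])/50).round(2))
E
python3 go.py 490 158 30
```

```text
q [0.19 0.75 1.32 0.15 1.94 1.75] ee [534.2 155.5 239.3] F [0.5 0.8 0.7] z [-0.768 -0.    -0.64 ] y [ 0.    -1.     0.001]
tool shift/50 [ 2.65 -0.05  3.36]
```

Emit:
step_arm --pt "1 0.88 -0.02 0 0 0 0" --pt "1 0.88 -0.02 0 0 0 0" --pt "1 0.88 -0.02 0 0 0 0" --pt "1 0 0 0.84 0 0 0" --pt "1 0 0 0.84 0 0 0" --pt "1 0 0 0.84 0 0 0" --pt "1 0 0 0.84 0 0 0" --pt "1 0 0 0 0 0 0"

```text
t: 4.82
ee_pos: [487.3, 158.5, 31.8]
orientation: [2.843, 0.001, -1.333]
ft_force: [0.8, 0.0, -0.6]
width: 88.0
grasp_force: 0.0
```

```bash
python3 go.py 490 158 29
```

```text
q [0.2  0.97 1.45 0.15 1.59 1.71] ee [487.3 158.5  31.8] F [ 0.8  0.  -0.6] z [-0.769 -0.002 -0.64 ] y [ 0.001 -1.     0.001]
tool shift/50 [ 0.08  0.01 -0.01]
```

Emit:
step_arm --pt "-1 0.08 0 0 0 0 0" --pt "-1 0 0 0 0 0 0" --pt "-1 0 0 0 0 0 0" --pt "-1 0 0 0 0 0 0" --pt "-1 0 0 0 0 0 0" --pt "-1 0 0 0 0 0 0"

```text
t: 5.58
ee_pos: [493.2, 158.8, 29.5]
orientation: [2.847, 0.001, -1.328]
ft_force: [2.2, -0.2, 3.1]
width: 54.2
grasp_force: 29.7
```

Emit:
step_arm --pt "-1 -0.38 0 -0.32 0 0 0" --pt "-1 -0.76 0 -0.64 0 0 0" --pt "-1 -0.76 0 -0.64 0 0 0" --pt "-1 0 0.9 0 0 0 0" --pt "-1 0 0.9 0 0 0.4 0" --pt "-1 0 0 0 0 0.9 0" --pt "-1 0 0 0 0 0.9 0" --pt "-1 0 0 0 0 0.9 0" --pt "-1 0 0 0 0 0.9 0" --pt "-1 0 0 0 0 0.9 0" --pt "-1 0 0 0 0 0.9 0" --pt "-1 0 0 0 0 0.9 0" --pt "-1 0 0 0 0 0.9 0" --pt "-1 0 0 0 0 0.9 0" --pt "-1 0 0 0 0 0.9 0" --pt "-1 0 0 0 0 0.9 0" --pt "-1 0 0 0 0 0.9 0" --pt "-1 0 0 0 0 0.9 0" --pt "-1 0 0 0 0 0.99 0" --pt "-1 0 0 0 0 0 0"

```text
t: 8.07
ee_pos: [499.0, 9.9, 178.8]
orientation: [2.914, 0.16, 0.838]
ft_force: [-0.5, -0.2, -1.8]
width: 53.8
grasp_force: 30.0
```

```bash
python3 go.py 487 68 32; python3 - <<'E'
from h import *
im=snap('wrist','w2.png'); b=snap('side','s2.png')
cv2.imwrite('pics/two.png',np.hstack([cv2.resize(im['pixels'][:,:,::-1],(400,300)),cv2.resize(b['pixels'][130:370,160:480,::-1],(400,300))]))
E
```

```text
q [ 0.05  0.22  2.29 -0.99  0.12  2.47] ee [499.    9.9 178.8] F [-0.5 -0.2 -1.8] z [ 0.534 -0.072 -0.843] y [ 0.072 -0.989  0.13 ]
tool shift/50 [-1.59 -1.55  2.26]
```

View pics/two.png

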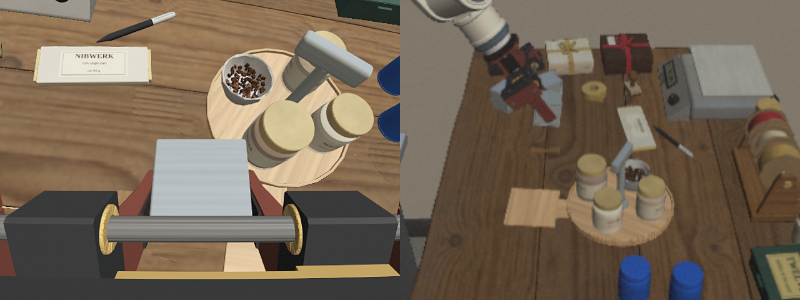

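The pot is held (closed face visible), but q5 hit its limit, so the outward tilt is capped at about 30°. I'll fit the kinematics to choose tilts that the arm can reach.

```bash
cat > kin.py <<'E'
from h import *
from scipy.optimize import least_squares
D=[([-1.366,.423,1.631,0,1.089,-.019],[138.7,-609.2,241]),([.27,.328,1.775,.002,1.035,1.838],[534.7,157.4,241.2]),
([.19,.75,1.32,.15,1.94,1.75],[534.2,155.5,239.3]),([.2,.97,1.45,.15,1.59,1.71],[487.3,158.5,31.8]),([.05,.22,2.29,-.99,.12,2.47],[499,9.9,178.8])]
def fk(q,k,s=1):
    h,a,b,L,c=k; ry=lambda t:R.from_euler('y',t)
    A=ry(q[1]+q[2]); W=A*R.from_euler('z',s*q[3])*ry(q[4])
    p=np.array([0,0,h])+ry(q[1]).apply([0,0,a])+A.apply([c,0,b])+W.apply([0,0,L])
    return R.from_euler('z',q[0]).apply(p), R.from_euler('z',q[0])*W
best=None
for s in(1,-1):
    f=least_squares(lambda k:np.concatenate([fk(q,k,s)[0]-p for q,p in D]),[200,450,400,250,0],loss='soft_l1')
    print(s,f.x.round(1),np.abs(f.fun).max().round(1))
    if best is None or f.cost<best[0]: best=(f.cost,s,f.x)
_,S,K=best
lo=np.array([-3,-.9,.09,-1.31,.11]);hi=np.array([3,2.11,2.58,4.45,2.69])
def ik(p,z,q0):
    g=lambda q:np.r_[(fk(q,K,S)[0]-p)/100,fk(q,K,S)[1].apply([0,0,1])-z]
    r=least_squares(g,np.clip(q0,lo+.01,hi-.01),bounds=(lo,hi)); return r.x,np.linalg.norm(r.fun)
if __name__=='__main__':
    for P in([490,60],[468,-102]):
        for zz in (33,70,120):
            for d in(-70,-60,-50,0,15,20,25,30,35,40):
                t=np.deg2rad(d); c=min((ik(np.array([*P,zz]),np.array([np.sin(t),0,-np.cos(t)]),q0) for q0 in([0,.6,2,0,1,],[0,.8,2,.5,.5],[0,.8,2,-.5,.5],[0,.8,2,3,.3])),key=lambda c:c[1])
                print(P,zz,d,c[0].round(2),round(c[1],3))
E
python3 kin.py
```

```text
1 [314.2 555.5 485.6 285.8  76.7] 16.2
-1 [334.7 549.5 487.8 297.7  81.8] 104.9
[490, 60] 33 -70 [0.08 1.13 1.3  0.08 1.93] 0.0
[490, 60] 33 -60 [0.08 1.04 1.38 0.07 1.76] 0.0
[490, 60] 33 -50 [0.08 0.95 1.48 0.06 1.58] 0.0
[490, 60] 33 0 [0.12 0.59 2.01 0.   0.54] 0.0
[490, 60] 33 15 [ 0.14  0.56  2.17 -0.24  0.16] 0.0
[490, 60] 33 20 [ 0.17  0.56  2.2  -0.97  0.11] 0.043
[490, 60] 33 25 [0.16 0.58 2.26 3.61 0.15] 0.0
[490, 60] 33 30 [0.17 0.61 2.31 3.43 0.3 ] 0.0
[490, 60] 33 35 [0.18 0.64 2.35 3.38 0.46] 0.0
[490, 60] 33 40 [0.19 0.69 2.38 3.35 0.63] 0.0
[490, 60] 70 -70 [0.08 1.08 1.32 0.08 1.96] 0.0
[490, 60] 70 -60 [0.08 0.99 1.4  0.07 1.8 ] 0.0
[490, 60] 70 -50 [0.08 0.9  1.49 0.06 1.63] 0.0
[490, 60] 70 0 [ 0.12  0.52  2.01 -0.    0.62] 0.0
[490, 60] 70 15 [ 0.14  0.47  2.16 -0.15  0.25] 0.0
[490, 60] 70 20 [ 0.15  0.47  2.22 -0.45  0.12] 0.0
[490, 60] 70 25 [0.17 0.49 2.27 4.12 0.11] 0.023
[490, 60] 70 30 [0.17 0.5  2.31 3.58 0.2 ] 0.0
[490, 60] 70 35 [0.18 0.53 2.35 3.44 0.36] 0.0
[490, 60] 70 40 [0.19 0.57 2.39 3.39 0.53] 0.0
[490, 60] 120 -70 [0.08 1.   1.34 0.08 2.01] 0.
[... 1394 characters left out ...]
0 30 [-0.3   0.49  2.33  2.47  0.24] 0.0
[468, -102] 70 35 [-0.32  0.53  2.37  2.64  0.39] 0.0
[468, -102] 70 40 [-0.34  0.57  2.41  2.72  0.55] 0.0
[468, -102] 120 -70 [-0.14  0.98  1.39 -0.14  1.98] 0.0
[468, -102] 120 -60 [-0.14  0.9   1.46 -0.13  1.83] 0.0
[468, -102] 120 -50 [-0.15  0.81  1.54 -0.11  1.66] 0.0
[468, -102] 120 0 [-0.21  0.41  2.02 -0.    0.71] 0.0
[468, -102] 120 15 [-0.25  0.35  2.18  0.18  0.37] 0.0
[468, -102] 120 20 [-0.27  0.34  2.23  0.37  0.25] 0.0
[468, -102] 120 25 [-0.29  0.34  2.28  0.86  0.16] 0.0
[468, -102] 120 30 [-0.3   0.35  2.32  1.81  0.15] 0.0
[468, -102] 120 35 [-0.32  0.37  2.37  2.36  0.26] 0.0
[468, -102] 120 40 [-0.34  0.41  2.41  2.56  0.41] 0.0
```

```bash
cat > rot.py <<'E'
from h import *; import sys
# rot.py tiltdeg flip yawdeg : turn (tool rotvec/.12) to reach tilt
t=np.deg2rad(float(sys.argv[1])); fl=int(sys.argv[2]); yaw=np.deg2rad(float(sys.argv[3]))
z=np.array([np.sin(t),0,-np.cos(t)]); y=np.array([0,1. if fl else -1.,0]); M=np.c_[np.cross(y,z),y,z]
T=R.from_euler('z',yaw)*R.from_matrix(M); o=get_obs(); C=R.from_rotvec(o['orientation'])
print('turn/.12',((C.inv()*T).as_rotvec()/.12).round(2))
E
python3 rot.py -50 0 0; python3 - <<'E'
from kin import *
for P in([490,60],[468,-102]):
  for zz in(33,40):
    for d in(-75,15):
        t=np.deg2rad(d); print(P,zz,d,ik(np.array([*P,zz]),np.array([np.sin(t),0,-np.cos(t)]),[0,.8,2,0,.5]))
E
```

```text
turn/.12 [  1.24 -11.91   0.46]
1 [314.2 555.5 485.6 285.8  76.7] 16.2
-1 [334.7 549.5 487.8 297.7  81.8] 104.9
[490, 60] 33 -75 (array([0.07816274, 1.17752341, 1.26138418, 0.08341159, 2.0095756 ]), np.float64(2.2280657758894232e-15))
[490, 60] 33 15 (array([ 0.14323326,  0.56103735,  2.16730495, -0.23648773,  0.15834985]), np.float64(8.523750931410954e-10))
[490, 60] 40 -75 (array([0.07816274, 1.16665081, 1.2666663 , 0.08363205, 2.01514659]), np.float64(2.4486884957781255e-15))
[490, 60] 40 15 (array([ 0.14323326,  0.54436618,  2.16736403, -0.21438376,  0.1745426 ]), np.float64(4.6011357376752625e-11))
[468, -102] 33 -75 (array([-0.13623559,  1.16158083,  1.31015519, -0.14303885,  1.97280756]), np.float64(6.195853116654676e-15))
[468, -102] 33 15 (array([-0.25330417,  0.55290813,  2.19532457,  0.43711974,  0.15382164]), np.float64(1.994002982570663e-14))
[468, -102] 40 -75 (array([-0.13623559,  1.15056454,  1.31540485, -0.14339156,  1.97851515]), np.float64(6.692745596353001e-15))
[468, -102] 40 15 (array([-0.25330417,  0.53569244,  2.19538527,  0.39462208,  0.16951803]), np.float64(2.7843371418344104e-15))
```

Emit:
step_arm --pt "-1 0 0 0 0.09 -0.85 0.03" --pt "-1 0 0 0 0.09 -0.85 0.03" --pt "-1 0 0 0 0.09 -0.85 0.03" --pt "-1 0 0 0 0.09 -0.85 0.03" --pt "-1 0 0 0 0.09 -0.85 0.03" --pt "-1 0 0 0 0.09 -0.85 0.03" --pt "-1 0 0 0 0.09 -0.85 0.03" --pt "-1 0 0 0 0.09 -0.85 0.03" --pt "-1 0 0 0 0.09 -0.85 0.03" --pt "-1 0 0 0 0.09 -0.85 0.03" --pt "-1 0 0 0 0.09 -0.85 0.03" --pt "-1 0 0 0 0.09 -0.85 0.03" --pt "-1 0 0 0 0.09 -0.85 0.03" --pt "-1 0 0 0 0.09 -0.85 0.03" --pt "-1 0 0 0 0 0 0"

```text
t: 10.05
ee_pos: [502.4, 5.4, 177.0]
orientation: [2.881, -0.013, -1.202]
ft_force: [-0.8, -0.1, -1.9]
width: 53.8
grasp_force: 30.0
```

```bash
python3 rot.py -50.25 0 0; python3 go.py 520 60 33
```

```text
turn/.12 [ 0.12 -0.72 -0.13]
q [-0.    0.72  1.5  -0.02  1.71  1.58] ee [502.4   5.4 177. ] F [-0.8 -0.1 -1.9] z [-0.711 -0.015 -0.703] y [-0.    -1.     0.021]
tool shift/50 [ 2.28 -1.15  1.76]
```

Emit:
step_arm --pt "-1 0 0 0 0.12 -0.72 -0.13" --pt "-1 0.6 -0.27 0.38 0 0 0" --pt "-1 0.6 -0.27 0.38 0 0 0" --pt "-1 0.6 -0.27 0.38 0 0 0" --pt "-1 0.5 -0.27 0.3 0 0 0" --pt "-1 0 0 0 0 0 0"

```text
t: 10.8
ee_pos: [519.3, 59.2, 42.8]
orientation: [2.843, 0.001, -1.333]
ft_force: [0.2, 0.0, -2.0]
width: 53.7
grasp_force: 30.0
```

```bash
python3 rot.py -50 0 0; python3 go.py 520 60 30
```

```text
turn/.12 [ 0.01  0.04 -0.  ]
q [0.06 0.97 1.4  0.05 1.64 1.62] ee [519.3  59.2  42.8] F [ 0.2  0.  -2. ] z [-0.769 -0.002 -0.639] y [ 0.001 -1.     0.001]
tool shift/50 [ 0.21 -0.02  0.15]
```

Emit:
step_arm --pt "-1 0.1 0 0.08 0 0 0" --pt "-1 0.1 0 0.08 0 0 0" --pt "-1 0.0 0 0 0 0 0" --pt "0.2 0 0 0 0 0 0" --pt "1 0 0 0 0 0 0" --pt "1 0 0 0 0 0 0" --pt "1 0 0 0 0 0 0" --pt "1 0 0 -0.6 0 0 0" --pt "1 0 0 -0.9 0 0 0" --pt "1 0 0 -0.9 0 0 0" --pt "1 -0.5 0 -0.5 0 0 -1" --pt "1 -0.5 0 0 0 0 -1" --pt "1 0 0 0 0 0 -1" --pt "1 0 0 0 0 0 -1" --pt "1 0 0 0 0 0 -1" --pt "1 0 0 0 0 0 -1" --pt "1 0 0 0 0 0 -1" --pt "1 0 0 0 0 0 -1" --pt "1 0 0 0 0 0 -1" --pt "1 0 0 0 0 0 -1"

```text
t: 13.3
ee_pos: [600.0, 55.1, 162.3]
orientation: [-2.044, -1.402, 0.959]
ft_force: [1.0, 0.1, 0.7]
width: 87.6
grasp_force: 0.0
```

Emit:
step_arm --pt "1 0 0 0 0 0 -1" --pt "1 0 0 0 0 0 -1" --pt "1 0 0 0 0 0 -1" --pt "1 0 0 0 0 0 -1" --pt "1 0 0 0 0 0 -1" --pt "1 0 0 0 0 0 -1" --pt "1 0 0 0 0 0 -1" --pt "1 0 0 0 0 0 -1" --pt "1 0 0 0 0 0 -1" --pt "1 0 0 0 0 0 -1" --pt "1 0 0 0 0 0 -1" --pt "1 0 0 0 0 0 -1" --pt "1 0 0 0 0 0 -1" --pt "1 0 0 0 0 0 -1" --pt "1 0 0 0 0 0 -1" --pt "1 0 0 0 0 0 -1" --pt "1 0 0 0 0 0 0"

```text
t: 15.42
ee_pos: [600.0, 55.1, 162.3]
orientation: [-0.027, -2.265, 0.014]
ft_force: [-0.0, -0.1, 0.2]
width: 87.6
grasp_force: 0.0
```

```bash
cat > pot.py <<'E'
from h import *; import sys
cx,cy=float(sys.argv[1]),float(sys.argv[2]); z0=float(sys.argv[3]) if len(sys.argv)>3 else 54
for n in('scene','side','wrist'):
    im=snap(n,n+'_l.png'); P=cloud(im)
    hsv=cv2.cvtColor(im['pixels'],cv2.COLOR_RGB2HSV)
    m=(np.hypot(P[...,0]-cx,P[...,1]-cy)<65)&(abs(P[...,2]-z0)<6)&(hsv[...,0]>90)
    if m.sum()>20: r=cv2.minAreaRect(P[m][:,:2].astype(np.float32)); print(n,m.sum(),np.round(r[0],1),np.round(r[1],1),round(r[2],1),np.median(P[m][:,2]).round(1))
E
python3 pot.py 520 60; python3 rot.py -75 1 0; python3 go.py 520 60 34
```

```text
scene 437 [517.   58.6] [53.6 56.1] 0.8 53.3
side 243 [517.3  57.1] [52.7 57.8] 0.6 53.5
wrist 4572 [516.3  57.2] [55.  53.8] 0.1 55.5
turn/.12 [ 0.04  3.61 -0.21]
q [ 0.05  0.91  1.19  0.04  1.92 -1.5 ] ee [600.1  55.1 162.3] F [-0.   0.2  0.6] z [-0.768 -0.001 -0.64 ] y [ 0.016  1.    -0.02 ]
tool shift/50 [-0.94  0.13  2.87]
```

```bash
python3 - <<'E'
from kin import *
im=load('wrist_l.png'); 
for n in('wrist_l.png','scene_l.png','side_l.png'):
    im=load(n);P=cloud(im); hsv=cv2.cvtColor(im['pixels'],cv2.COLOR_RGB2HSV)
    m=(P[...,2]>7)&(P[...,2]<20)&(P[...,0]>520)&(P[...,0]<760)&(P[...,1]>0)&(P[...,1]<260)&(hsv[...,1]<90)&(hsv[...,2]>130)
    if m.sum()>30: print(n,m.sum(),cv2.minAreaRect(P[m][:,:2].astype(np.float32)),np.nanpercentile(P[m][:,:2],[1,99],axis=0))
for r in(520,560,600,640,680):
    for d in(15,20,25,30,35):
        t=np.deg2rad(d);q,e=ik(np.array([r,0,35]),np.array([np.sin(t),0,-np.cos(t)]),[0,.8,2,0,.3]); print(r,d,q.round(2),round(e,3))
E
```

```text
1 [314.2 555.5 485.6 285.8  76.7] 16.2
-1 [334.7 549.5 487.8 297.7  81.8] 104.9
wrist_l.png 453 ((543.2391357421875, 56.799957275390625), (53.5916633605957, 2.023305654525757), 88.86404418945312) [[542.6902029   30.66643098]
 [544.02972502  83.01351952]]
scene_l.png 1435 ((696.9727783203125, 159.74574279785156), (63.7889289855957, 164.64068603515625), 8.817110061645508) [[658.61046267  81.06219105]
 [732.5549423  239.52563239]]
side_l.png 557 ((698.9118041992188, 157.44808959960938), (61.76714324951172, 162.6302490234375), 8.465300559997559) [[662.06184096  82.27820935]
 [735.9457826  227.36591822]]
520 15 [0.   0.57 2.11 0.   0.19] 0.0
520 20 [-0.    0.57  2.14  0.    0.11] 0.034
520 25 [-0.    0.57  2.14  0.    0.11] 0.12
520 30 [-0.    0.57  2.14  0.    0.11] 0.206
520 35 [-0.    0.57  2.14  0.    0.11] 0.291
560 15 [ 0.    0.6   2.03 -0.    0.25] 0.0
560 20 [-0.    0.6   2.08  0.    0.11] 0.0
560 25 [-0.    0.6   2.08  0.    0.11] 0.084
560 30 [ 0.    0.6   2.08 -0.    0.11] 0.17
560 35 [ 0.    0.6   2.08 -0.    0.11] 0.256
600 15 [ 0.    0.63  1.94 -0.    0.31] 0.0
600 20 [-0.    0.63  1.99  0.    0.17] 0.0
600 25 [-0.    0.63  2.01  0.    0.11] 0.048
600 30 [ 0.    0.63  2.01 -0.    0.11] 0.134
600 35 [ 0.    0.63  2.01 -0.    0.11] 0.22
640 15 [ 0.    0.67  1.85 -0.    0.36] 0.0
640 20 [-0.    0.66  1.9   0.    0.23] 0.0
640 25 [ 0.    0.66  1.95 -0.    0.11] 0.012
640 30 [-0.    0.66  1.95  0.    0.11] 0.099
640 35 [ 0.    0.66  1.94 -0.    0.11] 0.185
680 15 [ 0.    0.71  1.76 -0.    0.42] 0.0
680 20 [-0.    0.7   1.81  0.    0.28] 0.0
680 25 [-0.    0.69  1.86  0.    0.15] 0.0
680 30 [ 0.    0.69  1.88 -0.    0.11] 0.063
680 35 [ 0.    0.69  1.88 -0.    0.11] 0.149
```

Emit:
step_arm --pt "1 -0.81 0.05 0 0.04 0 -0.21" --pt "1 0 0 0.71 0 0 0" --pt "1 0 0 0.71 0 0 0" --pt "1 0 0 0.71 0 0 0" --pt "1 0 0 0.71 0 0 0" --pt "1 0 0 0 0 0 0" --pt "-1 0 0 0 0 0 0" --pt "-1 0 0 0 0 0 0" --pt "-1 0 0 0 0 0 0" --pt "-1 0 0 0 0 0 0" --pt "-1 0 0 0 0 0 0" --pt "-1 0 0 0 0 0 0"

```text
t: 17.08
ee_pos: [517.6, 56.0, 40.6]
orientation: [0.005, -2.267, 0.005]
ft_force: [2.6, 1.0, 3.8]
width: 53.8
grasp_force: 30.0
```

```bash
python3 rot.py -50 1 0; python3 go.py 516.6 57.6 40
```

```text
turn/.12 [-0.05 -0.02  0.01]
q [ 0.06  0.97  1.41  0.04  1.64 -1.53] ee [517.6  56.   40.6] F [2.6 1.  3.8] z [-0.767 -0.006 -0.641] y [-0.005  1.    -0.002]
tool shift/50 [0.   0.03 0.02]
```

Emit:
step_arm --pt "-1 0.46 0 -0.38 0 0 0" --pt "-1 0 0.64 0 0 0 0" --pt "-1 0 0.64 0 0 0 0" --pt "-1 0 0 0 0 0 0" --pt "-1 -0.3 0 0.25 0 0 0" --pt "-1 -0.14 0 0.11 0 0 0" --pt "-1 0 0 0 0 0 0" --pt "0.2 0 0 0 0 0 0" --pt "0.7 0 0 0 0 0 0" --pt "0.7 0 0 0 0 0 0" --pt "0.7 0 0 0 0 0.91 0" --pt "0.7 0 0 0 0 0.91 0" --pt "0.7 0 0 0 0 0.91 0" --pt "0.7 0 0 0 0 0.91 0" --pt "0.7 0 0 0 0 0 0"

```text
t: 18.95
ee_pos: [516.1, 119.7, 39.7]
orientation: [0.003, -1.827, 0.006]
ft_force: [-0.3, 0.4, 0.3]
width: 74.6
grasp_force: 0.0
```

```bash
python3 rot.py -75 1 0; python3 go.py 517 120 40; python3 pot.py 517 120
```

```text
turn/.12 [-0.05 -0.05 -0.01]
q [ 0.14  1.2   1.17  0.14  2.08 -1.46] ee [516.1 119.7  39.7] F [-0.3  0.4  0.3] z [-0.967 -0.006 -0.253] y [-0.005  1.    -0.003]
tool shift/50 [ 0.    0.01 -0.02]
scene 504 [516.3 119.5] [54.7 56.1] 0.1 53.2
side 215 [517.3 121.8] [52.4 67.1] 2.3 53.4
wrist 457 [527.3 118.6] [65.9 85.9] 9.0 52.9
```

Emit:
step_arm --pt "-1 0 0 0 0 0 0" --pt "-1 0 0 0 0 0 0" --pt "-1 0 0 0 0 0 0" --pt "-1 0 0 0 0 0 0" --pt "-1 0.48 0 -0.13 0 0 0" --pt "-1 0.9 0 -0.24 0 0 0" --pt "-1 0 0 0 0 -0.935 0" --pt "-1 0 0 0 0 -0.935 0" --pt "-1 0 0 0 0 -0.935 0" --pt "-1 0 0 0 0 -0.935 0" --pt "-1 0 0 0 0 -0.935 0" --pt "-1 0 0 0 0 -0.935 0" --pt "-1 0 0 0 0 -0.935 0" --pt "-1 0 0 0 0 -0.935 0" --pt "-1 0 0 0 0 -0.935 0" --pt "-1 0 0 0 0 -0.935 0" --pt "-1 0 0 0 0 -0.935 0" --pt "-1 0 0 0 0 -0.935 0" --pt "-1 0 0 0 0 -0.935 0" --pt "-1 0 0 0 0 -0.935 0"

```text
t: 21.6
ee_pos: [516.8, 120.0, 114.3]
orientation: [-0.008, 2.879, -0.002]
ft_force: [0.0, -0.2, -3.2]
width: 53.9
grasp_force: 30.0
```

Emit:
step_arm --pt "-1 0 0 0 0 0 0"

```text
t: 21.72
ee_pos: [514.6, 119.7, 113.2]
orientation: [-0.009, 2.886, -0.004]
ft_force: [-0.6, 0.0, -2.8]
width: 53.7
grasp_force: 30.0
```

```bash
python3 rot.py 14.7 1 0; python3 go.py 516 120 28; python3 - <<'E'
from h import *
b=snap('side','s3.png'); w=snap('wrist','w3.png')
cv2.imwrite('pics/two2.png',np.hstack([cv2.resize(w['pixels'][:,:,::-1],(400,300)),cv2.resize(b['pixels'][130:370,160:480,::-1],(400,300))]))
E
```

```text
turn/.12 [-0.01 -0.01  0.06]
q [ 0.24  0.41  2.08 -0.16  0.4  -1.2 ] ee [514.6 119.7 113.2] F [-0.6  0.  -2.8] z [ 0.252 -0.002 -0.968] y [-0.006  1.    -0.003]
tool shift/50 [0.4  0.01 1.66]
```

View pics/two2.png

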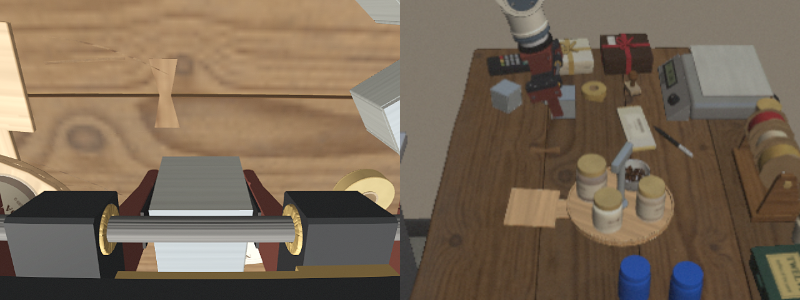

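Emit:
step_arm --pt "-1 0.14 0 0.56 0 0 0" --pt "-1 0.14 0 0.56 0 0 0" --pt "-1 0.14 0 0.53 0 0 0" --pt "-1 0 0 0 0 0 0" --pt "0.3 0 0 0 0 0 0" --pt "0.7 0 0 0 0 0 0" --pt "0.7 0 0 0 0 0 0"

```text
t: 22.7
ee_pos: [518.4, 119.9, 28.5]
orientation: [-0.008, 2.882, -0.002]
ft_force: [0.2, 0.8, -0.6]
width: 72.8
grasp_force: 0.0
```

```bash
python3 pot.py 526 120; python3 go.py 527 120 40
```

```text
scene 189 [534.4 120.6] [53.1 56. ] 0.9 53.3
side 120 [546.1 116.7] [56.6 30.3] 85.8 53.4
wrist 7621 [528.8 119.4] [57.6 77.2] 0.3 55.4
q [ 0.24  0.59  2.09 -0.29  0.21 -1.06] ee [518.  119.8  28.2] F [ 1.3 -0.4  0.3] z [ 0.256 -0.001 -0.967] y [-0.005  1.    -0.002]
tool shift/50 [-0.23  0.   -0.18]
```

Emit:
step_arm --pt "0.7 -0.32 0 -0.18 0 0 0" --pt "0.7 0 0 0 0 0.935 0" --pt "0.7 0 0 0 0 0.935 0" --pt "0.7 0 0 0 0 0.935 0" --pt "0.7 0 0 0 0 0.935 0" --pt "0.7 0 0 0 0 0.935 0" --pt "0.7 0 0 0 0 0.935 0" --pt "0.7 0 0 0 0 0.935 0" --pt "0.7 0 0 0 0 0.935 0" --pt "0.7 0 0 0 0 0.935 0" --pt "0.7 0 0 0 0 0.935 0" --pt "0.7 0 0 0 0 0.935 0" --pt "0.7 0 0 0 0 0.935 0" --pt "0.7 0 0 0 0 0.935 0" --pt "0.7 0 0 0 0 0.935 0" --pt "0.7 0 0 0 0 0 0"

```text
t: 24.85
ee_pos: [530.1, 119.7, 38.4]
orientation: [0.003, -1.826, 0.006]
ft_force: [0.6, 0.3, -0.9]
width: 74.7
grasp_force: 0.0
```

```bash
python3 pot.py 532 120; python3 rot.py -75 1 0; python3 go.py 532 120 40
```

```text
scene 476 [538.3 126.7] [88.2 61.2] 89.6 53.2
side 222 [534.5 124.4] [70.  55.5] 84.8 53.4
wrist 785 [551.5 119.3] [62.7 76.6] 0.1 54.7
turn/.12 [-0.05 -0.01 -0.01]
q [ 0.13  1.21  1.13  0.14  2.1  -1.46] ee [531.2 120.   41. ] F [-0.3  0.3 -0. ] z [-0.966 -0.006 -0.258] y [-0.006  1.    -0.002]
tool shift/50 [-0.02  0.   -0.01]
```

Emit:
step_arm --pt "-1 0 0 0 0 0 0" --pt "-1 0 0 0 0 0 0" --pt "-1 0 0 0 0 0 0" --pt "-1 0 0 0 0 0 0" --pt "-1 0.48 0 -0.13 0 0 0" --pt "-1 0.9 0 -0.24 0 0 0" --pt "-1 0 0 0 0 -0.935 0" --pt "-1 0 0 0 0 -0.935 0" --pt "-1 0 0 0 0 -0.935 0" --pt "-1 0 0 0 0 -0.935 0" --pt "-1 0 0 0 0 -0.935 0" --pt "-1 0 0 0 0 -0.935 0" --pt "-1 0 0 0 0 -0.935 0" --pt "-1 0 0 0 0 -0.935 0" --pt "-1 0 0 0 0 -0.935 0" --pt "-1 0 0 0 0 -0.935 0" --pt "-1 0 0 0 0 -0.935 0" --pt "-1 0 0 0 0 -0.935 0" --pt "-1 0 0 0 0 -0.935 0" --pt "-1 0 0 0 0 -0.935 0"

```text
t: 27.5
ee_pos: [530.9, 120.1, 113.4]
orientation: [-0.008, 2.879, -0.002]
ft_force: [-0.4, -0.7, -2.8]
width: 54.2
grasp_force: 30.0
```

Emit:
step_arm --pt "-1 0 0 0 0 0 0"

```text
t: 27.62
ee_pos: [528.9, 119.8, 112.3]
orientation: [-0.009, 2.886, -0.004]
ft_force: [-0.5, 0.5, -1.0]
width: 53.9
grasp_force: 30.0
```

```bash
python3 rot.py 15 1 -12.5; python3 go.py 455 -99.5 115; python3 - <<'E'
from h import *
im=snap('side','s4.png'); sc=snap('scene','sc4.png')
cv2.imwrite('pics/two3.png',np.hstack([cv2.resize(sc['pixels'][180:420,240:440,::-1],(400,480)),cv2.resize(im['pixels'][130:370,180:380,::-1],(400,480))]))
# wrist-independent ledge/platter check, depth band
E
```

```text
turn/.12 [ 0.45 -0.05  1.81]
q [ 0.23  0.43  2.05 -0.15  0.42 -1.22] ee [528.9 119.8 112.3] F [-0.5  0.5 -1. ] z [ 0.253 -0.002 -0.968] y [-0.006  1.    -0.003]
tool shift/50 [ 1.45 -4.38 -0.42]
```

View pics/two3.png

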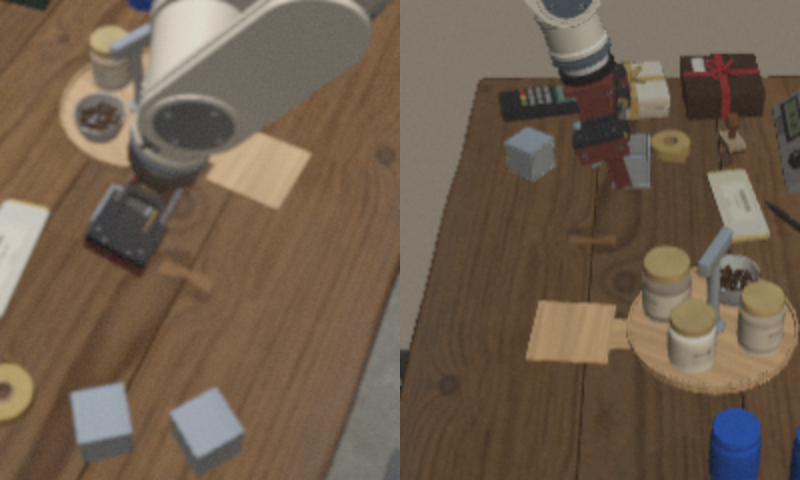

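Emit:
step_arm --pt "-1 0.29 -0.876 -0.084 0 0 0" --pt "-1 0.29 -0.876 -0.084 0 0 0" --pt "-1 0.29 -0.876 -0.084 0 0 0" --pt "-1 0.29 -0.876 -0.084 0 0 0" --pt "-1 0.29 -0.876 -0.084 0 0 0" --pt "-1 0 0 0 0.225 -0.02 0.905" --pt "-1 0 0 0 0.225 -0.02 0.905" --pt "-1 0 0 0 0 0 0" --pt "-1 0 0 0 0 0 0"

```text
t: 28.85
ee_pos: [457.7, -99.4, 114.6]
orientation: [0.31, 2.863, -0.039]
ft_force: [0.1, -0.1, -2.4]
width: 53.8
grasp_force: 30.0
```

```bash
python3 rot.py 15 1 -12.5; python3 go.py 455 -99.5 34.5; python3 - <<'E'
from h import *
for n in('scene','side','wrist'):
    im=snap(n,n+'_5.png');P=cloud(im);hsv=cv2.cvtColor(im['pixels'],cv2.COLOR_RGB2HSV)
    m=(np.hypot(P[...,0]-470,P[...,1]+103)<60)&(P[...,2]>80)&(P[...,2]<160)&(hsv[...,0]>90)&(hsv[...,1]<110)
    print(n,m.sum(),np.nanpercentile(P[m],[2,50,98],axis=0).round(1).tolist() if m.any() else '')
w=cv2.imread('pics/wrist_5.png');s=cv2.imread('pics/side_5.png')[180:360,160:400]
cv2.imwrite('pics/two4.png',np.hstack([cv2.resize(w,(400,300)),cv2.resize(s,(400,300))]))
E
```

```text
turn/.12 [0.02 0.01 0.02]
q [-0.24  0.34  2.21  0.03  0.32 -1.63] ee [457.7 -99.4 114.6] F [ 0.1 -0.1 -2.4] z [ 0.254 -0.054 -0.966] y [0.214 0.977 0.001]
tool shift/50 [ 0.47 -0.02  1.53]
scene 11 [[446.5, -127.5, 137.9], [453.5, -123.1, 143.5], [469.9, -120.7, 145.1]]
side 59 [[453.2, -133.0, 100.3], [477.4, -87.8, 142.7], [501.6, -71.3, 147.6]]
wrist 1050 [[433.7, -130.8, 94.6], [459.4, -84.5, 144.9], [492.5, -68.9, 150.0]]
```

View pics/two4.png

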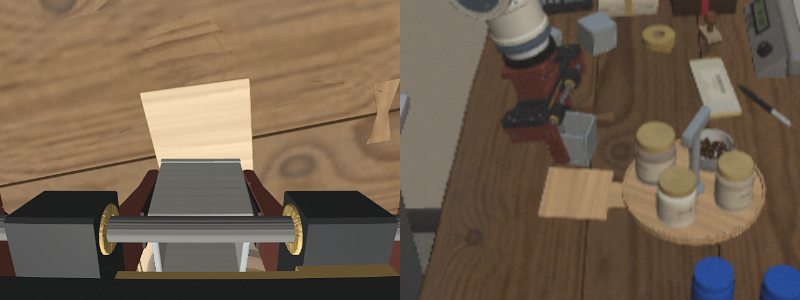

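Wrist: ledge below at (200,120), pot wall at (205,190), with the open mouth at the bottom of the picture, which is up and outward. Side: pot held mouth-up at (575,135). Lowering it onto the ledge.

Emit:
step_arm --pt "-1 0.14 0 0.45 0 0 0" --pt "-1 0.14 0 0.45 0 0 0" --pt "-1 0.14 -0.01 0.45 0 0 0" --pt "-1 0.05 0 0.14 0 0 0" --pt "-1 0 0 0 0 0 0" --pt "-1 0 0 0 0 0 0"

```text
t: 29.75
ee_pos: [454.5, -99.2, 37.4]
orientation: [0.314, 2.862, -0.04]
ft_force: [-0.3, -0.1, -0.7]
width: 53.9
grasp_force: 30.0
```

```bash
python3 rot.py 15 1 -12.5; python3 go.py 455 -99.5 33
```

```text
turn/.12 [ 0.01  0.02 -0.  ]
q [-0.25  0.53  2.24  0.08  0.11 -1.67] ee [454.5 -99.2  37.4] F [-0.3 -0.1 -0.7] z [ 0.255 -0.055 -0.965] y [0.216 0.976 0.001]
tool shift/50 [ 0.01 -0.    0.09]
```

Emit:
step_arm --pt "-1 -0.08 0 0 0 0.25 0" --pt "-1 0.02 0 0.06 0 0 0" --pt "-1 0 0 0.04 0 0 0" --pt "-1 0 0 0 0 0 0"

```text
t: 30.25
ee_pos: [457.4, -99.8, 32.4]
orientation: [0.317, 2.893, -0.035]
ft_force: [-0.6, 0.1, -1.3]
width: 53.7
grasp_force: 30.0
```

```bash
python3 rot.py 15 1 -12.5; python3 go.py 458 -99.5 33
```

```text
turn/.12 [ 0.01 -0.25 -0.  ]
q [-0.24  0.54  2.21  0.05  0.15 -1.65] ee [457.4 -99.8  32.4] F [-0.6  0.1 -1.3] z [ 0.225 -0.048 -0.973] y [0.216 0.976 0.001]
tool shift/50 [-0.01  0.01 -0.01]
```

Emit:
step_arm --pt "-1 0.01 0 0.03 0 0 0" --pt "-1 0 0 0 0 0 0"

```text
t: 30.5
ee_pos: [457.4, -99.8, 31.2]
orientation: [0.317, 2.893, -0.035]
ft_force: [-2.9, 0.1, 4.5]
width: 53.9
grasp_force: 30.0
```

Emit:
step_arm --pt "0 0 0 0 0 0 0" --pt "0.6 0 0 0 0 0 0" --pt "0.6 0 0 0 0 0 0" --pt "0.7 0 0 0 0 0 0"

```text
t: 31.0
ee_pos: [457.9, -100.0, 31.0]
orientation: [0.317, 2.893, -0.035]
ft_force: [0.4, 0.0, 0.3]
width: 74.2
grasp_force: 0.0
```

```bash
python3 pot.py 471 -103 60; python3 go.py 457 -99.5 33
```

```text
side 47 [476.6 -98.7] [65.9 46. ] 78.1 58.5
wrist 1387 [ 465.3 -101.8] [97.8 52.1] 77.4 61.2
q [-0.24  0.55  2.21  0.05  0.15 -1.65] ee [457.8 -99.9  31. ] F [0.8 1.3 0.5] z [ 0.225 -0.049 -0.973] y [0.217 0.976 0.001]
tool shift/50 [ 0.01  0.   -0.04]
```

Emit:
step_arm --pt "0.8 0 0 -0.4 0 0 0" --pt "0.8 0 0 -0.8 0 0 0" --pt "0.8 0 0 -0.8 0 0 0" --pt "0.8 0 0 -0.8 0 0 0" --pt "0.8 0 0 -0.8 0 0 0" --pt "0.8 0 0 -0.8 0 0 0" --pt "0.8 0 0 0 0 0 0"

```text
t: 32.02
ee_pos: [409.3, -89.5, 247.8]
orientation: [0.316, 2.887, -0.036]
ft_force: [0.0, -1.1, -0.6]
width: 78.9
grasp_force: 0.0
```

```bash
python3 pot.py 471 -103 60; python3 go.py 648 -115 148; python3 - <<'E'
from h import *
w=cv2.imread('pics/wrist_l.png');s=cv2.imread('pics/side_l.png')[180:360,200:440]
cv2.imwrite('pics/two5.png',np.hstack([cv2.resize(w,(400,300)),cv2.resize(s,(400,300))]))
for n in('scene','side','wrist'):
    im=load(n+'_l.png');P=cloud(im);hsv=cv2.cvtColor(im['pixels'],cv2.COLOR_RGB2HSV)
    m=(np.hypot(P[...,0]-470,P[...,1]+105)<85)&(P[...,2]>3)&(P[...,2]<10)&(hsv[...,2]>130)
    if m.sum()>50: print(n,'ledge',m.sum(),cv2.minAreaRect(P[m&(P[...,0]<522)][:,:2].astype(np.float32)))
    m=(np.hypot(P[...,0]-648,P[...,1]+115)<70)&(P[...,2]>135)&(P[...,2]<172)&(hsv[...,1]<90)
    if m.sum()>50:
        r=cv2.minAreaRect(P[m][:,:2].astype(np.float32)); print('bar',m.sum(),r,np.nanpercentile(P[m][:,2],[5,50,95]))
E
```

```text
scene 52 [ 470.6 -102.6] [54.9 52.1] 78.0 58.3
side 64 [ 472.1 -105. ] [55.5 54.6] 75.8 59.1
wrist 418 [ 471.  -103.3] [52.7 51.8] 77.3 61.0
q [-0.25  0.01  2.19  0.01  0.71 -1.61] ee [407.7 -89.1 244.3] F [-0.2 -0.6 -0.5] z [ 0.224 -0.048 -0.973] y [0.217 0.976 0.001]
tool shift/50 [-4.23  0.53  2.98]
scene ledge 799 ((470.00335693359375, -99.18157958984375), (106.17359161376953, 105.45086669921875), 85.89753723144531)
bar 267 ((649.1343994140625, -114.22821807861328), (76.1464614868164, 19.528127670288086), 63.57264709472656) [139.71824093 155.53247203 161.2453405 ]
side ledge 685 ((469.8412170410156, -103.21659088134766), (104.26148223876953, 105.30204772949219), 85.2253646850586)
bar 225 ((648.2571411132812, -117.9220199584961), (74.70207977294922, 16.968936920166016), 62.14033508300781) [140.8666743  156.95225645 160.59055671]
wrist ledge 7019 ((452.4808654785156, -101.60967254638672), (159.0531463623047, 133.59878540039062), 85.86949920654297)
```

View pics/two5.png

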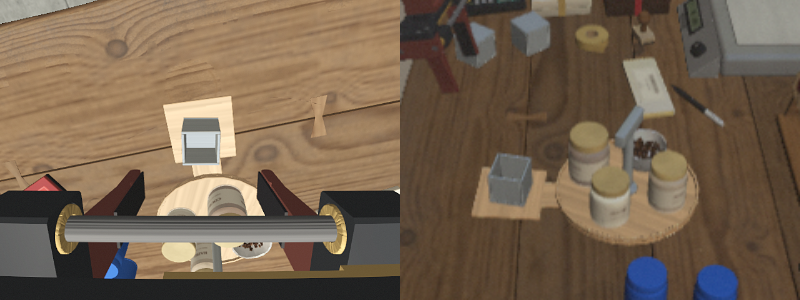

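Emit:
step_arm --pt "1 -0.77 0.09 0.19 0 0 0" --pt "1 -0.77 0.09 0.19 0 0 0" --pt "1 -0.77 0.09 0.19 0 0 0" --pt "1 -0.77 0.09 0.19 0 0 0" --pt "1 -0.77 0.09 0.19 0 0 0" --pt "1 -0.77 0.09 0.19 0 0 0" --pt "1 0 0 0 0 0.96 0" --pt "1 0 0 0 0 0.96 0" --pt "1 0 0 0 0 0 1" --pt "1 0 0 0 0 0 1" --pt "1 0 0 0 0 0 1" --pt "1 0 0 0 0 0 1" --pt "1 0 0 0 0 0 1" --pt "1 0 0 0 0 0 1" --pt "1 0 0 0 0 0 1" --pt "1 0 0 0 0 0 1" --pt "1 0 0 0 0 0 1" --pt "1 0 0 0 0 0 1" --pt "1 0 0 0 0 0 1" --pt "1 0 0 0 0 0 1"

```text
t: 34.67
ee_pos: [645.6, -114.2, 239.9]
orientation: [-2.319, -2.116, 0.0]
ft_force: [0.5, -0.6, 0.4]
width: 88.1
grasp_force: 0.0
```

Emit:
step_arm --pt "1 0 0 0 0 0 1" --pt "1 0 0 0 0 0 1" --pt "1 0 0 0 0 0 1" --pt "1 0 0 0 0 0 0" --pt "1 0 0 0 0 0 0"

```text
t: 35.3
ee_pos: [645.9, -114.3, 241.4]
orientation: [-2.656, -1.676, -0.001]
ft_force: [-0.2, 0.0, 0.6]
width: 87.6
grasp_force: 0.0
```

```bash
python3 rot.py 0 1 -116.5; python3 go.py 648.5 -115.5 148; python3 - <<'E'
from h import *
im=snap('wrist','w6.png'); P=cloud(im);hsv=cv2.cvtColor(im['pixels'],cv2.COLOR_RGB2HSV)
m=(np.hypot(P[...,0]-648,P[...,1]+115)<60)&(P[...,2]>152)&(P[...,2]<170)
if m.sum()>50:
    r=cv2.minAreaRect(P[m][:,:2].astype(np.float32)); print('bar',m.sum(),r,np.nanpercentile(P[m][:,2],[5,50,95]))
E
```

```text
turn/.12 [-0.   -0.01  0.14]
q [-0.19  0.47  1.56  0.    1.12  0.25] ee [ 645.9 -114.3  241.4] F [-0.2  0.   0.6] z [ 0.     0.001 -1.   ] y [ 0.903 -0.431 -0.   ]
tool shift/50 [-0.    0.06  1.87]
bar 3129 ((648.047607421875, -115.00448608398438), (72.996826171875, 16.013174057006836), 64.0739517211914) [157.86614546 160.80343722 162.04981085]
```

Emit:
step_arm --pt "1 0 0.05 0.4 0 0 0.06" --pt "1 0 0 0.5 0 0 0" --pt "1 0 0 0.5 0 0 0" --pt "1 0 0 0.46 0 0 0" --pt "1 0 0 0 0 0 0" --pt "-1 0 0 0 0 0 0" --pt "-1 0 0 0 0 0 0" --pt "-1 0 0 0 0 0 0" --pt "-1 0 0 0 0 0 0" --pt "-1 0 0 0 0 0 0" --pt "-1 0 0 0 0 0 0" --pt "-1 0 0 0 0 0 0" --pt "-1 0 0 0 0 0 0"

```text
t: 36.98
ee_pos: [648.0, -115.0, 149.8]
orientation: [-2.664, -1.663, -0.002]
ft_force: [-4.7, 1.4, 3.2]
width: 15.9
grasp_force: 30.0
```

```bash
python3 rot.py 0 1 -116; python3 go.py 648 -115 148
```

```text
turn/.12 [-0.   -0.01 -0.01]
q [-0.19  0.58  1.61  0.    0.95  0.26] ee [ 648.  -115.   149.8] F [-4.7  1.4  3.2] z [ 0.     0.002 -1.   ] y [ 0.898 -0.439 -0.   ]
tool shift/50 [ 0.   -0.    0.04]
```

Emit:
step_arm --pt "-1 0 0 0 0 0 -0.2" --pt "-1 0 0 0 0 0 -0.35" --pt "-1 0 0 0 0 0 -0.5" --pt "-1 0 0 0 0 0 -0.5" --pt "-1 0 0 0 0 0 -0.5" --pt "-1 0 0 0 0 0 -0.5" --pt "-1 0 0 0 0 0 -0.5" --pt "-1 0 0 0 0 0 -0.5" --pt "-1 0 0 0 0 0 -0.5" --pt "-1 0 0 0 0 0 -0.5" --pt "-1 0 0 0 0 0 -0.5" --pt "-1 0 0 0 0 0 -0.5" --pt "-1 0 0 0 0 0 -0.5" --pt "-1 0 0 0 0 0 -0.5" --pt "-1 0 0 0 0 0 -0.5" --pt "-1 0 0 0 0 0 -0.5" --pt "-1 0 0 0 0 0 -0.5" --pt "-1 0 0 0 0 0 -0.5" --pt "-1 0 0 0 0 0 -0.5" --pt "-1 0 0 0 0 0 -0.5"

```text
t: 39.48
ee_pos: [647.4, -115.1, 149.8]
orientation: [-1.333, -2.843, -0.001]
ft_force: [-6.8, 1.2, 5.1]
width: 15.5
grasp_force: 30.0
```

Emit:
step_arm --pt "-1 0 0 0 0 0 -0.5" --pt "-1 0 0 0 0 0 -0.5" --pt "-1 0 0 0 0 0 -0.5" --pt "-1 0 0 0 0 0 -0.5" --pt "-1 0 0 0 0 0 -0.5" --pt "-1 0 0 0 0 0 -0.5" --pt "-1 0 0 0 0 0 -0.5" --pt "-1 0 0 0 0 0 -0.5" --pt "-1 0 0 0 0 0 -0.5" --pt "-1 0 0 0 0 0 -0.5" --pt "-1 0 0 0 0 0 -0.5" --pt "-1 0 0 0 0 0 -0.5" --pt "-1 0 0 0 0 0 -0.4" --pt "-1 0 0 0 0 0 -0.25" --pt "-1 0 0 0 0 0 0" --pt "-1 0 0 0 0 0 0" --pt "-1 0 0 0 0 0 0" --pt "-1 0 0 0 0 0 0"

```text
t: 41.72
ee_pos: [647.1, -115.5, 149.8]
orientation: [-0.126, -3.138, -0.001]
ft_force: [-8.4, 0.4, 5.7]
width: 15.3
grasp_force: 30.0
```

```bash
python3 pot.py 471 -103 60; python3 go.py 648 -115 149.5;python3 - <<'E'
from h import *
for n in('scene','side','wrist'):
    im=load(n+'_l.png');P=cloud(im);hsv=cv2.cvtColor(im['pixels'],cv2.COLOR_RGB2HSV)
    m=(np.hypot(P[...,0]-584,P[...,1]+110)<50)&(P[...,2]>54)&(P[...,2]<68)
    if m.sum()>20: print(n,'bowl',m.sum(),cv2.minEnclosingCircle(P[m][:,:2].astype(np.float32)))
w=cv2.imread('pics/scene_l.png')[170:290,250:410];s=cv2.imread('pics/side_l.png')[180:360,200:440]
cv2.imwrite('pics/two6.png',np.hstack([cv2.resize(w,(400,300)),cv2.resize(s,(400,300))]))
E
```

```text
scene 51 [ 470.  -102.2] [56.  51.1] 74.9 59.3
side 58 [ 471.5 -103.9] [56.1 53.6] 76.0 59.0
q [-0.19  0.58  1.61  0.    0.96 -1.69] ee [ 647.1 -115.5  149.8] F [-6.9  0.9  6.6] z [-0.001  0.001 -1.   ] y [0.08  0.997 0.001]
tool shift/50 [-0.02  0.01  0.01]
scene bowl 152 ((584.190673828125, -110.83595275878906), 37.73773193359375)
side bowl 173 ((584.7272338867188, -111.89125061035156), 39.09513473510742)
wrist bowl 3285 ((582.117431640625, -111.1004867553711), 36.479835510253906)
```

View pics/two6.png

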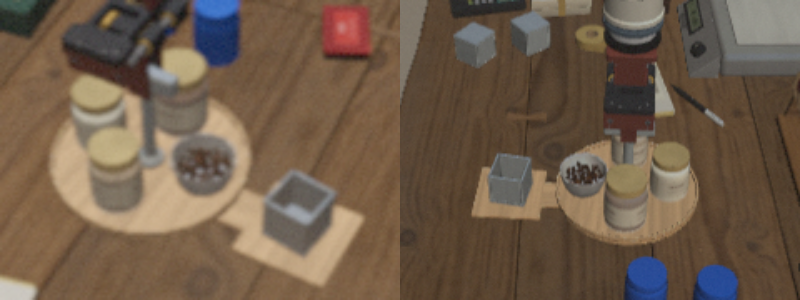

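The bowl at (584,-111) lies within 1 mm of the front line. The pot stands mouth-up on the ledge and everything on the turntable is upright. Handing in.

```bash
python3 -c "
from workcell import ctrl; print(ctrl.close_job())"
```

```text
the job is handed in; nothing more can be done
None
```

I stood the pot mouth-up about 2 mm from the ledge's centre and let go. I then turned the bowl to face it, within about 1 mm of the front line, and handed in at about 42 s with the handle still gripped; the close call gave no verdict.

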